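# Hold the relay cover flush on its tilted base

## Task

Take the aluminium relay cover out of the oak drawer by its grip rib and fit it over the relay base on the tilt stand, lined up with the raised black seat and tilted to match the slope so that its whole rim sits flush. Finish while still holding it there: keep the rib gripped and the cover pressed lightly against the seat (about 10 N, as if waiting for the screws to be driven), do not let go. Leave the other things where they lie.

Things in the scene. Friction and masses are not known exactly. Their poses are not given: they have to be found in the camera images.
- cover: Loose aluminium relay cover, 0.13 to 0.21 kg: upside-down pan 76 (x) x 56 (y) x 20 mm high, walls 4 mm, open below, rim down in one of the drawer's 4 compartments (which varies). On top in the middle a solid grip rib 44 long (x), 12 thick (y), 30 high; its top is 50 mm above the rim. Origin: centre of the rim plane; z out of the top. Same when turned half round about z.
- seat_face (a point): Centre of the raised black seat of the relay base on the tilt stand: flat 76 (x) x 56 (y) mm, as the cover's rim, 5 mm above a steel plate 122 x 94. z: outward normal; x: up the slope, roughly away from the robot; y level. Slope 11 to 29 degrees, differs each time, locked and rigid. The core in its middle, 40 x 26 mm, 15 high with coils, goes inside the cover (hollow 68 x 48, 17 deep).
- stand: Tilt stand, fixed to the bench, left or right of the drawer: grey foot 150 (x) x 120 (y) x 12 mm, hinge posts 62 mm high at its -x end (nearer the robot), two brackets 62 mm high at y = +-56, and the sloped relay base hinged at x = -60, 50 mm up. Origin: centre of the foot's underside, z up. Turned up to 20 degrees.
- drawer: Oak drawer tray lying on the bench, fixed: 250 (x) x 280 (y) x 30 mm high with walls, floor and cross dividers 6 mm thick making 2 x 2 compartments, inside 116 x 131 mm, centred at x = +-61, y = +-68.5 mm; front panel 34 mm high at -x. Origin at the centre of its underside.
- dial: Loose black timer dial, disc 64 mm across, 26 mm high with its knob, in another compartment; leave alone. Origin at the centre of its underside.
- puller: Loose red plastic fuse puller, 85 x 26 x 10 mm, in another compartment; leave alone. Origin underneath its middle.
- lug1: Loose copper lug, 40 x 16 x 10 mm, in another compartment; leave alone. Origin underneath its middle.
- lug2: Second copper lug of the same kind beside the first; leave alone.
- screwdriver: Loose screwdriver 180 mm long lying beyond the stand; leave alone.
- jar: Loose small screw jar 44 mm across, 55 mm high, standing beside the stand, about 110 mm to its +y side; leave alone. Origin at the centre of its underside.
- meter: Loose grey hand-held meter 75 x 140 x 32 mm lying beyond the drawer; leave alone. Origin at the centre of its underside.
There are look-alikes about, which are no part of the job. What is shaped like the cover but green is not meant.

How it is judged:
On the way:
1. the cover is gripped by the fingers and lifted clear out of the drawer (height (world z) of cover above 0.045 m and contact force between the fingers and cover above 0.5 N and contact force between cover and drawer below 0.05 N and contact force between cover and stand below 0.05 N), for 0.2 s.
At the end, for the whole second after the job is handed in: Cover on the seat: rim within 3 mm of the face, parallel within 0.04 rad, turned in line within 0.1 rad, centred within 7 mm in x and y; still (under 0.02 m/s), pressed on the base with 3 to 25 N, fingers in contact with it and the TCP less than 60 mm above its rim plane (angle between the z axis of cover and the z axis of seat_face, either way round below 0.04 rad and angle between the x axis of cover and the x axis of seat_face, either way round below 0.1 rad and x of cover in the frame of seat_face between -0.007 and 0.007 m and y of cover in the frame of seat_face between -0.007 and 0.007 m and z of cover in the frame of seat_face between -0.004 and 0.003 m and contact force between cover and stand between 3 and 25 N and contact force between the fingers and cover above 2 N and z of the grasp point in the frame of cover between 0 and 0.06 m and linear speed of cover below 0.02 m/s and angular speed of cover below 0.2 rad/s); the arm keeps its last pose, push and grip.
It fails at once if another thing is moved by more than 25 mm (distance of any of dial, puller, lug1, lug2, screwdriver, jar, meter from where it was at the start of the episode above 0.025 m).
It fails at once if the cover is pushed on the relay base with more than 60 N (contact force between cover and stand above 60 N).
It also fails if it takes over 42 s, if anything falls off the work surface, if the arm or the gripper's body presses on something with over 40 N, if the wrist force passes 120 N, or if a joint passes its speed limit or range.

## Robot

A 6-joint arm with a two-finger parallel gripper is mounted at the origin on the work surface. World frame = base frame: x ahead of the robot, y to its left, z up, the work surface at z = 0. Lengths are in m, angles in rad, forces in N, time in s.
With the tool pointing down it reaches from about 0.15 to 0.775 m from the base axis. Payload 6.1 kg.
Tool frame: the origin (TCP) lies between the finger pads, 19 mm behind the fingertips; this is the grasp point; z points along the fingers, y is the line along which they close (so a half turn about z gives the same grasp; the last joint's range is limited). The gripper opens to 85 mm and grips with 20 to 120 N. Pads are 22 mm wide; open, the fingers measure 114 mm over their backs; the gripper's body (76 mm by 85 mm) begins 54 mm behind the grasp point. The pads swing forward as they close: fully open they stand 13 mm farther back than shut.
Start: joints at [1.163, 0.126, -0.04, 1.405, 0, 1.571], TCP at [0.208, 0.482, 0.25] pointing down, gripper open.
Joint ranges: [-2.72, 2.72], [-0.95, 1.95], [-1.27, 1.35], [-1.78, 2.02], [-1.46, 1.47], [-3.14, 3.14]. Speed limits (rad/s): [2.39, 2.39, 3.01, 3.14, 3.14, 3.14].

## Interface

Orientations are given as [roll, pitch, yaw] about the fixed x, y, z axes, in that order (R = Rz(yaw) Ry(pitch) Rx(roll)).
In Python, from station import sensors, imaging, env gives the robot as it stands. The module is installed in compiled form; this text tells all that it offers.
- The arm moves only by the tool arm_command, never from a script. Its argument "rows" is a list of rows, each a list of 3 entries, a list of its own where there are three numbers: the shift along the tool's x, y, z as a fraction of full scale, then the turn, a rotation vector about the tool's x, y, z as a fraction of full scale, then the opening, from 0 (shut) to 1 (fully open). In form: [[[x, y, z], [wx, wy, wz], jaw], ...]. A call has 1 to 10 rows; each row is the pose to reach, as a shift and turn from the pose commanded when the call began, along the tool's axes at that moment, turning the shorter way round; what a row does not reach only later rows make up. Full scale, the value 1, is 0.15 m for a shift and 180 degrees for a turn. A row lasts 1/12 s, in which the tool goes at most 41.7 mm and 7.16 degrees, less where a joint would pass 70% of its speed; a pose out of reach is approached as far as the arm can. A call with a number of a shift or a turn outside -1 to 1 is refused whole. A call with a gripper value outside its range is refused whole. The fingers move at their own pace and stop on an object; "force" is the grip in N (left out, the last holds). Time passes only in rows, so rows that repeat a pose let the fingers close. It gives the time, the measured TCP pose, the force, the opening and the grip force at its end, in the units of the state.
- sensors.get_state(): the state, without advancing time (a new reading comes with each control period).
- imaging.read_camera(name): name is "side" or "top" or "wrist"; returns the picture (384x512x3 uint8, blue, green, red); there is no depth.
- imaging.camera_info(name): a dict with "fx", "fy", "cx", "cy" (pixels), "camera_from_world" (4x4, takes a point from world to camera coordinates); the wrist camera has in their place "mount" (4x4, takes a point from camera to tool coordinates, whose origin is the TCP and whose axes are the flange's). Camera axes: x right, y down, z forward; pixel columns grow to the right and rows downward; lengths in m; the calibration is good to about 2 mm. The wrist camera is an equidistant fisheye: a pixel r from the principal point sees the ray r / f radians off the axis. A picture is of the moment at which its call begins: read the wrist's pose just before it. camera_info takes no time and is no camera call.
- env.finish_job(): hands the job in; it is judged then, once.
The state is a dict: "time": time; "joint_pos": joint angles; "qd": joint speeds; "joint_torque": joint torques, N m; "eef_pos": TCP position; "tool_rot": TCP orientation; "force": force on the tool from outside, world axes, zero at the start; "wrist_torque": the same for the moment, N m; "opening": opening from 0.0 (shut) to 1.0 (fully open); "grip_force": force on a finger pad.
Only numpy, scipy, OpenCV 4.12 (cv2) and the standard library are available. Lean on these libraries where they do the work, as an engineer would, in place of code of your own. Each camera call takes 0.05 s, during which the arm holds its last target. There are 200 camera calls.

## Working session

There is one attempt and no reset: what is moved stays moved. The work goes in short steps, Python scripts to look and compute and a tool call to move; the robot and the scene stay as the last step left them, time stands still between calls to the robot, and variables do not carry over. Pictures are saved under pics/ and viewed, at most 10 in all, crops included, and the job is handed in when it is done.

Besides the shell and the picture viewer there is one more tool, called after ">>>" by a JSON object that holds its "fn" and its "kwargs". arm_command: Moves the arm, as the interface text tells. Its arguments: {"type":"object","properties":{"rows":{"type":"array","items":{"type":"array"}},"force":{"type":"number"}},"required":["rows"]}

```bash
mkdir -p pics; ls
python3 - <<'E'
from station import sensors, imaging, env
import cv2,numpy as np
s=sensors.get_state();print(s)
for n in ["top","side","wrist"]:
    i=imaging.camera_info(n);print(n,{k:np.round(v,4).tolist() for k,v in i.items() if not isinstance(v,str)})
    cv2.imwrite(f"pics/{n}0.png",imaging.read_camera(n))
E
```

```text
pics
{'time': 0.0, 'joint_pos': array([ 1.16300430e+00,  1.26371880e-01, -4.06327938e-02,  1.40537221e+00,
        1.89289931e-05,  1.57078883e+00]), 'qd': array([-2.10035284e-04,  1.56095154e-03, -1.88698646e-03, -5.66780762e-04,
       -1.35007151e-04,  6.59639039e-05]), 'joint_torque': array([ 1.14428760e-03, -4.35917437e+01,  3.52923954e+01,  1.72673108e-02,
       -8.41250926e-05, -1.34186362e-05]), 'eef_pos': array([0.2080516 , 0.48160449, 0.24922134]), 'tool_rot': array([-3.14001209e+00, -1.89408217e-05,  2.73380809e+00]), 'force': array([ 0.68924334,  0.00539296, -1.06127723]), 'wrist_torque': array([-0.00349373,  0.03124005, -0.01458554]), 'grip_force': 0.0, 'opening': 1.0005119131408755}
top {'fx': 483.0002, 'fy': 483.0002, 'cx': 250.6626, 'cy': 193.9742, 'camera_from_world': [[0.0285, -0.9996, -0.0065, -0.0697], [-0.9891, -0.0273, -0.1447, 0.5083], [0.1445, 0.0105, -0.9895, 1.4875], [0.0, 0.0, 0.0, 1.0]]}
side {'fx': 490.211, 'fy': 490.211, 'cx': 252.3549, 'cy': 194.2006, 'camera_from_world': [[0.8237, -0.5668, 0.0155, -0.435], [-0.4066, -0.6095, -0.6806, 0.2023], [0.3952, 0.5543, -0.7325, 1.0507], [0.0, 0.0, 0.0, 1.0]]}
wrist {'fx': 297.3186, 'fy': 297.3186, 'cx': 256.4629, 'cy': 189.7849, 'mount': [[-0.0004, -0.9629, -0.2697, 0.0682], [1.0, -0.0005, 0.0002, 0.0006], [-0.0004, -0.2697, 0.9629, -0.1224], [0.0, 0.0, 0.0, 1.0]]}
```

Run:
```python
import cv2,numpy as np
a=cv2.imread("pics/top0.png");b=cv2.imread("pics/side0.png")
cv2.imwrite("pics/top0x.png",cv2.resize(a,(800,600),interpolation=cv2.INTER_CUBIC))
cv2.imwrite("pics/side0x.png",cv2.resize(b,(800,600),interpolation=cv2.INTER_CUBIC))
```

```text
(no output)
```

View pics/top0x.png

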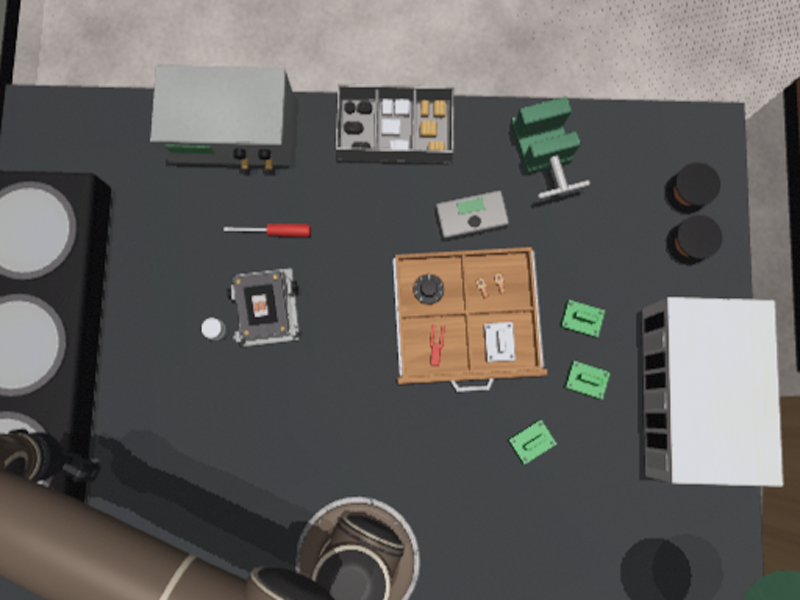

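View pics/side0x.png

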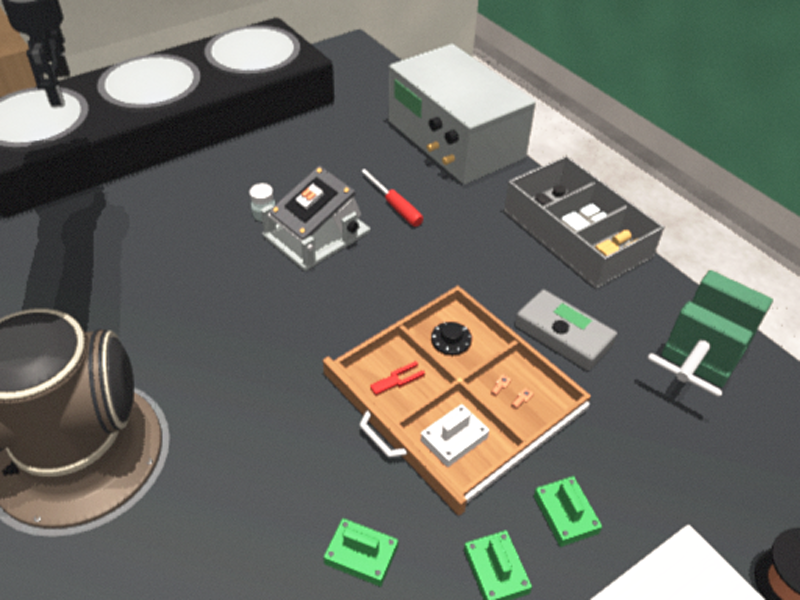

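Silver cover at top picture (500,342), in the near right compartment. Look-alikes are the three green ones at (583,318), (588,380) and (533,441), so I choose the silver one. The stand is at (265,307), with dial, puller and lugs in the other compartments. Next is one close composite crop of the cover and the stand.

```bash
cat > h.py <<'E'
import cv2,numpy as np
from station import sensors, imaging, env
from scipy.spatial.transform import Rotation as Ro
def ray(n,px,T=None):
    i=imaging.camera_info(n);px=np.array(px,float)
    u=(px-[i["cx"],i["cy"]])/[i["fx"],i["fy"]]
    if n!="wrist":
        M=i["camera_from_world"];d=M[:3,:3].T@np.r_[u,1];o=-M[:3,:3].T@M[:3,3]
    else:
        r=np.linalg.norm(u);c=np.r_[u/max(r,1e-9)*np.sin(r),np.cos(r)]
        m=i["mount"];W=T@m;d=W[:3,:3]@c;o=W[:3,3]
    return o,d/np.linalg.norm(d)
def onz(n,px,z,T=None):
    o,d=ray(n,px,T);return o+d*(z-o[2])/d[2]
def tri(rays):
    A=0;b=0
    for o,d in rays:
        P=np.eye(3)-np.outer(d,d);A=A+P;b=b+P@o
    p=np.linalg.solve(A,b);return p,[np.linalg.norm((np.eye(3)-np.outer(d,d))@(p-o)) for o,d in rays]
def toolT(s):
    T=np.eye(4);T[:3,:3]=Ro.from_euler("xyz",s["tool_rot"]).as_matrix();T[:3,3]=s["eef_pos"];return T
E
python3 - <<'E'
from h import *
a=cv2.imread("pics/top0.png");b=cv2.imread("pics/side0.png")
def crop(im,x,y,w,h):return cv2.resize(im[y:y+h,x:x+w],(400,300),interpolation=cv2.INTER_CUBIC)
C=np.vstack([np.hstack([crop(a,290,189,64,48),crop(a,138,166,64,48)]),np.hstack([crop(b,258,248,72,54),crop(b,158,100,80,60)])])
cv2.imwrite("pics/crops.png",C)
for n,im,(x,y,w,h) in(("top",a,(300,195,45,45)),("side",b,(258,248,72,54))):
    r=im[y:y+h,x:x+w].astype(int);m=((r.min(2)>120)&(r.max(2)-r.min(2)<25)).astype(np.uint8)
    k,l,st,c=cv2.connectedComponentsWithStats(m);j=1+np.argmax(st[1:,4]);p=np.argwhere(l==j)[:,::-1]+[x,y]
    print(n,st[j],cv2.minAreaRect(p.astype(np.float32)),)
    if n=="top":
        q=cv2.boxPoints(cv2.minAreaRect(p.astype(np.float32)))
        for z in(.026,):print(np.round([onz(n,t,z) for t in q],4))
E
```

```text
top [ 10  11  20  26 419] ((319.4970703125, 218.46176147460938), (24.312789916992188, 17.793590545654297), 85.60128784179688)
[[ 0.475  -0.2431  0.026 ]
 [ 0.4809 -0.2991  0.026 ]
 [ 0.4044 -0.3054  0.026 ]
 [ 0.3986 -0.2498  0.026 ]]
side [ 12  11  43  39 949] ((290.58001708984375, 277.44000244140625), (27.399995803833008, 38.399993896484375), 53.13010025024414)
```

View pics/crops.png

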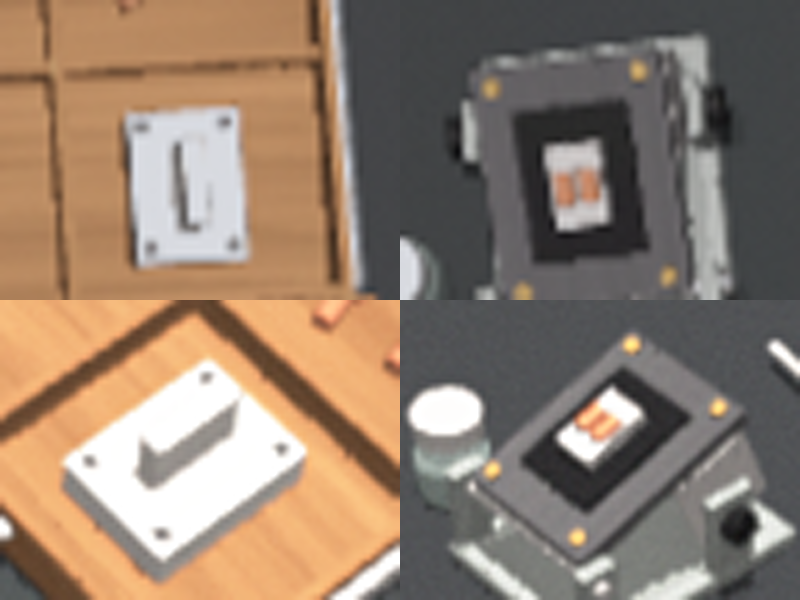

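The crop confirms the bare aluminium cover: pan 77x56 mm, rib along world x, clean in its compartment. The seat's black corners and the brass screws are visible in both views. I'll triangulate the seat.

```bash
cat >> h.py <<'E'
def fitrect(P):  # corners order +x+y,+x-y,-x-y,-x+y
    P=np.array(P);c=P.mean(0);x=(P[0]+P[1]-P[2]-P[3]);x/=np.linalg.norm(x)
    y=(P[0]+P[3]-P[1]-P[2]);z=np.cross(x,y);z/=np.linalg.norm(z);y=np.cross(z,x)
    return c,np.c_[x,y,z]
E
python3 - <<'E'
from h import *
f=lambda p,o,s,b:((np.array(p)-o+.5)/s-.5)+b
t=lambda p:f(p,(400,0),6.25,(138,166)); s=lambda p:f(p,(400,300),5,(158,100))
seat=[tri([ray("top",t(p)),ray("side",s(q))]) for p,q in zip([(513,113),(630,99),(652,247),(533,263)],[(625,368),(690,415),(587,512),(523,460)])]
scr=[tri([ray("top",t(p)),ray("side",s(q))]) for p,q in zip([(491,88),(638,71),(668,275),(523,292)],[(631,344),(718,407),(577,537),(491,469)])]
for nm,S in(("seat",seat),("scr",scr)):
    P=np.array([k[0] for k in S]);print(nm,P.round(4).tolist(),np.round([k[1][0] for k in S],4))
    c,R=fitrect(P);print(c.round(4),R.round(3).tolist(),"sides",[np.linalg.norm(P[i]-P[i-1]).round(4) for i in range(4)],"slope",np.degrees(np.arccos(R[2,2])),"yaw",np.degrees(np.arctan2(R[1,0],R[0,0])))
E
```

```text
seat [[0.5254, 0.2346, 0.0937], [0.5325, 0.1777, 0.0968], [0.463, 0.1678, 0.0702], [0.4552, 0.2258, 0.0682]] [0.0001 0.001  0.0015 0.0001]
[0.494  0.2015 0.0822] [[0.93, -0.118, -0.349], [0.125, 0.992, -0.004], [0.347, -0.04, 0.937]] sides [np.float64(0.0752), np.float64(0.0574), np.float64(0.0751), np.float64(0.0585)] slope 20.42143493801895 yaw 7.651804310578555
scr [[0.5362, 0.2452, 0.0985], [0.5468, 0.174, 0.0982], [0.4508, 0.1597, 0.0647], [0.4398, 0.2309, 0.0657]] [0.0006 0.0004 0.0006 0.0011]
[0.4934 0.2024 0.0818] [[0.936, -0.15, -0.318], [0.139, 0.989, -0.057], [0.323, 0.009, 0.947]] sides [np.float64(0.1029), np.float64(0.072), np.float64(0.1027), np.float64(0.072)] slope 18.823879881290726 yaw 8.46973002556283
```

Cover at (0.440, -0.274), yaw 0.087. Seat at about (0.494, 0.202, 0.082), slope about 19.5°, yaw about 8°. The sizes match what is given. I'll go over the stand for a close wrist view.

>>> {"fn": "arm_command", "kwargs": {"rows": [[[-0.27,-0.1,0],[0,0,0],1],[[-0.54,-0.2,0],[0,0,0],1],[[-0.8,-0.3,0],[0,0,0],1],[[-0.95,-0.35,0],[0,0,0],1],[[-0.95,-0.35,0],[0,0,0],0.5]]}}

```text
time: 0.57
eef_pos: [0.3208, 0.3742, 0.2499]
tool_rot: [-3.141, 0.001, 2.729]
force: [-0.9, 0.2, 0.4]
opening: 0.883
grip_force: 0.0
```

>>> {"fn": "arm_command", "kwargs": {"rows": [[[-0.27,-0.1,0],[0,0,0],0.5],[[-0.54,-0.2,0],[0,0,0],0.5],[[-0.8,-0.3,0],[0,0,0],0.5],[[-0.95,-0.35,0],[0,0,0],0.5],[[-0.95,-0.35,0],[0,0,0],0.5]]}}

```text
time: 0.98
eef_pos: [0.4308, 0.2699, 0.2494]
tool_rot: [-3.141, 0.001, 2.729]
force: [-0.8, 0.1, 0.1]
opening: 0.497
grip_force: 0.0
```

```bash
cat >> h.py <<'E'
def delta(p,R,s=None):
    T=toolT(s or sensors.get_state());d=T[:3,:3].T@(np.array(p)-T[:3,3]);w=Ro.from_matrix(T[:3,:3].T@R).as_rotvec()
    return (d/.15).round(3),(w/np.pi).round(4)
def face(R): # tool over a frame with axes R: tool x=-x, y=y, z=-z
    return np.c_[-R[:,0],R[:,1],-R[:,2]]
E
python3 - <<'E'
from h import *
s=sensors.get_state();print(s["time"],s["eef_pos"],s["tool_rot"])
print(delta([.51,.202,.23],face(Ro.from_euler("z",.14).as_matrix())))
E
```

```text
0.9833 [0.43078649 0.26993974 0.24944777] [-3.14057648e+00  8.41417093e-04  2.72910470e+00]
(array([-0.665, -0.203,  0.13 ]), array([-0.0004,  0.0002, -0.1759]))
```

>>> {"fn": "arm_command", "kwargs": {"rows": [[[-0.25,-0.07,0.04],[0,0,-0.04],0.5],[[-0.5,-0.14,0.08],[0,0,-0.08],0.5],[[-0.665,-0.2,0.13],[0,0,-0.12],0.5],[[-0.665,-0.2,0.13],[0,0,-0.155],0.5],[[-0.665,-0.2,0.13],[0,0,-0.176],0.5],[[-0.665,-0.2,0.13],[0,0,-0.176],0.5],[[-0.665,-0.2,0.13],[0,0,-0.176],0.5]]}}

```text
time: 1.57
eef_pos: [0.5075, 0.206, 0.2302]
tool_rot: [3.141, -0.001, -2.998]
force: [0.9, 0.1, -0.0]
opening: 0.5
grip_force: 0.0
```

Run:
```python
from h import *
import pickle
s=sensors.get_state();im=imaging.read_camera("wrist");cv2.imwrite("pics/w1.png",im);pickle.dump(s,open("w1.pkl","wb"))
print(s["eef_pos"],s["tool_rot"],np.abs(s["qd"]).max())
cv2.imwrite("pics/w1x.png",cv2.resize(im,(800,600),interpolation=cv2.INTER_CUBIC))
```

```text
[0.50747823 0.20601099 0.23023683] [ 3.14146757e+00 -6.65862496e-04 -2.99802902e+00] 0.006855759860453327
```

View pics/w1x.png

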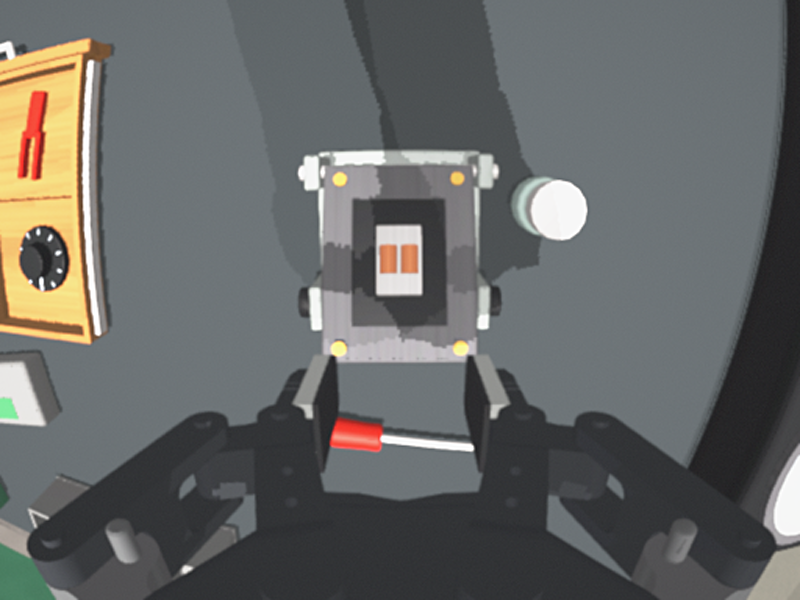

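The wrist view shows the seat centred at about (399,262), screws at (340,179), (457,178), (339,348) and (460,348). I'll take brass centroids in all three views and the black seat contour in the wrist view.

```bash
cat > m.py <<'E'
from h import *
import pickle
s=pickle.load(open("w1.pkl","rb"));T=toolT(s)
def cen(im,p,r):
    x,y=np.round(p).astype(int);c=im[y-r:y+r+1,x-r:x+r+1].astype(float)
    w=np.clip(c[...,2]-c[...,0]-25,0,None);g=np.mgrid[-r:r+1,-r:r+1]
    return np.array([x+(w*g[1]).sum()/w.sum(),y+(w*g[0]).sum()/w.sum()])
f=lambda p,o,k,b:((np.array(p)-o+.5)/k-.5)+b
t=lambda p:f(p,(400,0),6.25,(138,166)); q=lambda p:f(p,(400,300),5,(158,100)); v=lambda p:f(p,(0,0),1.5625,(0,0))
I={n:cv2.imread(f"pics/{k}.png") for n,k in(("top","top0"),("side","side0"),("wrist","w1"))}
tp=[cen(I["top"],t(p),3) for p in[(491,88),(638,71),(668,275),(523,292)]]
sp=[cen(I["side"],q(p),3) for p in[(631,344),(718,407),(577,537),(491,469)]]
wp=[cen(I["wrist"],v(p),5) for p in[(460,348),(339,348),(340,179),(457,178)]]
def rep(nm,P):
    P=np.array(P);c,R=fitrect(P);print(nm,c.round(4),"sides",[np.linalg.norm(P[i]-P[i-1]).round(4) for i in range(4)],"slope %.2f yaw %.2f lev %.3f"%(np.degrees(np.arcsin(R[2,0])),np.degrees(np.arctan2(R[1,0],R[0,0])),R[2,1]),"planar %.4f"%((P-c)@R[:,2]).max());return c,R
for nm,k in(("tsw",(1,1,1)),("tw",(1,0,1)),("sw",(0,1,1)),("ts",(1,1,0))):
    o=[tri([r for r,u in zip((ray("top",a),ray("side",b),ray("wrist",w,T)),k) if u]) for a,b,w in zip(tp,sp,wp)]
    rep(nm,[x[0] for x in o]);print("  res",np.round([max(x[1]) for x in o],4))
o=[tri([ray("top",a),ray("side",b),ray("wrist",w,T)])[0] for a,b,w in zip(tp,sp,wp)]
c,R=fitrect(o)
# seat outline on plane
im=I["wrist"];g=cv2.cvtColor(im,6).astype(int)
c5=[(446,326),(352,326),(353,198),(446,199)]
P=[]
for p in c5:
    oo,d=ray("wrist",v(p),T);k=c+R[:,2]*.004;P.append(oo+d*((k-oo)@R[:,2])/(d@R[:,2]))
rep("seat on plane",P); print(((np.mean(P,0)-c)@R).round(4))
E
python3 m.py
```

```text
tsw [0.4935 0.2028 0.081 ] sides [np.float64(0.1029), np.float64(0.072), np.float64(0.103), np.float64(0.0722)] slope 18.62 yaw 8.60 lev 0.004 planar 0.0000
  res [0.0006 0.0006 0.0004 0.0008]
tw [0.494  0.2029 0.0795] sides [np.float64(0.1027), np.float64(0.0724), np.float64(0.1034), np.float64(0.0721)] slope 17.53 yaw 8.76 lev 0.015 planar 0.0008
  res [0.0003 0.0002 0.0002 0.0005]
sw [0.4933 0.2031 0.0809] sides [np.float64(0.1031), np.float64(0.072), np.float64(0.1031), np.float64(0.0723)] slope 18.65 yaw 8.60 lev 0.004 planar 0.0000
  res [0.0001 0.0001 0.0001 0.0002]
ts [0.4934 0.2025 0.0814] sides [np.float64(0.1029), np.float64(0.0721), np.float64(0.103), np.float64(0.0722)] slope 18.66 yaw 8.57 lev 0.001 planar 0.0000
  res [0.0005 0.0004 0.0003 0.0007]
seat on plane [0.4928 0.2034 0.0851] sides [np.float64(0.0758), np.float64(0.0549), np.float64(0.0766), np.float64(0.0559)] slope 18.61 yaw 7.98 lev 0.007 planar 0.0000
[0.0007 0.0006 0.004 ]
```

Seat screws agree across the views within 1 mm: slope 18.6°, yaw 8.5°, seat centre about (0.4925, 0.203, 0.0845). Now over to the cover.

>>> {"fn": "arm_command", "kwargs": {"rows": [[[0,-0.27,0],[0,0,0],0.5],[[0,-0.54,0],[0,0,0],0.5],[[0,-0.8,0],[0,0,0],0.5],[[0,-1,0],[0,0,0],0.5]]}}

```text
time: 1.95
eef_pos: [0.5293, 0.0557, 0.2308]
tool_rot: [-3.141, 0.001, -2.997]
force: [0.5, 0.1, -0.0]
opening: 0.5
grip_force: 0.0
```

>>> {"fn": "arm_command", "kwargs": {"rows": [[[0,-0.27,0],[0,0,0],0.5],[[0,-0.54,0],[0,0,0],0.5],[[0,-0.8,0],[0,0,0],0.5],[[0,-1,0],[0,0,0],0.5],[[0,-1,0],[0,0,0],0.5]]}}

```text
time: 2.37
eef_pos: [0.5517, -0.0954, 0.2304]
tool_rot: [-3.14, 0.0, -3.002]
force: [-1.7, 0.1, 0.0]
opening: 0.502
grip_force: 0.0
```

Run:
```python
from h import *
s=sensors.get_state();print(s["time"],s["eef_pos"],s["tool_rot"])
print(delta([.44,-.274,.16],face(Ro.from_euler("z",.087).as_matrix())))
```

```text
2.3667 [ 0.55171325 -0.09537896  0.23036307] [-3.13990553e+00  2.34683995e-04 -3.00245820e+00]
(array([ 0.903, -1.075,  0.471]), array([-0.0005,  0.0001,  0.0166]))
```

>>> {"fn": "arm_command", "kwargs": {"rows": [[[0.2,-0.2,0.1],[0,0,0],0.5],[[0.4,-0.4,0.2],[0,0,0.017],0.5],[[0.6,-0.6,0.3],[0,0,0.017],0.5],[[0.8,-0.8,0.4],[0,0,0.017],0.5],[[0.9,-1,0.45],[0,0,0.017],0.5],[[0.9,-1,0.45],[0,0,0.017],0.5],[[0.9,-1,0.45],[0,0,0.017],0.5]]}}

```text
time: 2.95
eef_pos: [0.4382, -0.2601, 0.1625]
tool_rot: [3.141, -0.001, -3.054]
force: [-0.4, -0.3, -0.2]
opening: 0.5
grip_force: 0.0
```

Run:
```python
from h import *
s=sensors.get_state();im=imaging.read_camera("wrist");T=toolT(s);print(s["eef_pos"],s["tool_rot"])
cv2.imwrite("pics/w2.png",im)
r=im.astype(int);m=((r.min(2)>110)&(r.max(2)-r.min(2)<28)).astype(np.uint8)
# search near the expected pixel of the cover: image of region only
m[:,:180]=0;m[:,380:]=0;m[:60]=0;m[235:]=0
k,l,st,c=cv2.connectedComponentsWithStats(m)
for j in 1+np.argsort(-st[1:,4])[:3]:
    p=np.argwhere(l==j)[:,::-1].astype(np.float32);q=cv2.boxPoints(cv2.minAreaRect(p));Q=np.array([onz("wrist",t,.026,T) for t in q])
    print(st[j],Q.round(4).tolist(),Q.mean(0))
cv2.imwrite("pics/w2x.png",cv2.resize(im,(800,600),interpolation=cv2.INTER_CUBIC))
```

```text
[ 0.43821498 -0.26012693  0.16247015] [ 3.14086564e+00 -6.99989152e-04 -3.05414687e+00]
[ 209  142   63   83 5021] [[0.48, -0.301, 0.026], [0.4028, -0.3045, 0.026], [0.3984, -0.2502, 0.026], [0.4747, -0.2426, 0.026]] [ 0.4389527 -0.2745788  0.026    ]
[261  80  95  28 966] [[0.3661, -0.262, 0.026], [0.3443, -0.2632, 0.026], [0.3363, -0.1798, 0.026], [0.3588, -0.1782, 0.026]] [ 0.35137371 -0.22081051  0.026     ]
[304 228  11   7  58] [[0.4763, -0.2108, 0.026], [0.4757, -0.201, 0.026], [0.4819, -0.2, 0.026], [0.4826, -0.2098, 0.026]] [ 0.47911037 -0.20541426  0.026     ]
```

View pics/w2x.png

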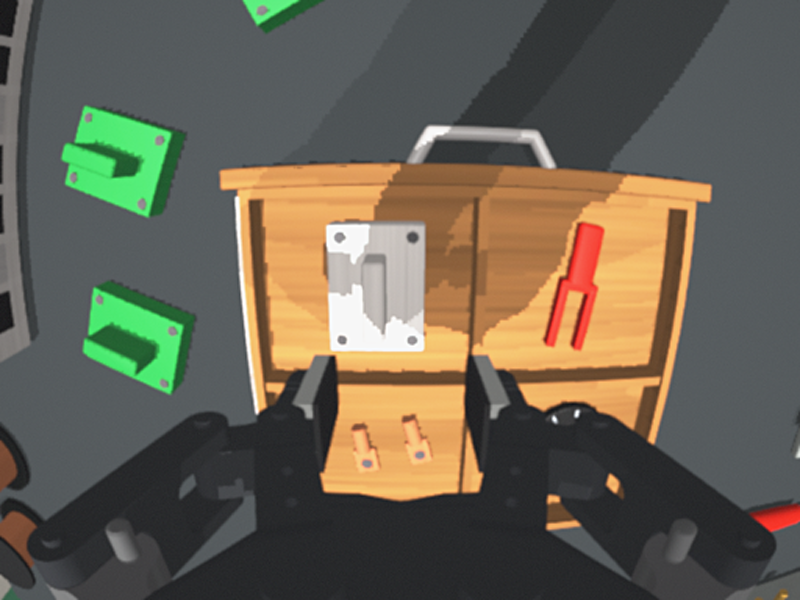

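The wrist view confirms the silver cover at (376,287), its rib in line with the tool. Measured centre is (0.439, -0.2745). Descending in stages.

Run:
```python
from h import *
print(delta([.4392,-.2745,.08],face(Ro.from_euler("z",.087).as_matrix())))
```

```text
(array([ 0.009, -0.102,  0.554]), array([0.0002, 0.0001, 0.0008]))
```

>>> {"fn": "arm_command", "kwargs": {"rows": [[[0.01,-0.1,0.2],[0,0,0],0.5],[[0.01,-0.1,0.4],[0,0,0],0.5],[[0.01,-0.1,0.55],[0,0,0],0.5],[[0.01,-0.1,0.55],[0,0,0],0.5],[[0.01,-0.1,0.55],[0,0,0],0.5],[[0.01,-0.1,0.55],[0,0,0],0.5]]}}

```text
time: 3.5
eef_pos: [0.4407, -0.2738, 0.0822]
tool_rot: [-3.141, 0.002, -3.048]
force: [0.8, -0.2, 0.3]
opening: 0.502
grip_force: 0.0
```

Run:
```python
from h import *
s=sensors.get_state();print(s["eef_pos"],s["tool_rot"])
print(delta([.4392,-.2745,.048],face(Ro.from_euler("z",.087).as_matrix())))
```

```text
[ 0.44073977 -0.27379356  0.08221908] [-3.14061215e+00  1.71903460e-03 -3.04815748e+00]
(array([ 0.011, -0.004,  0.228]), array([-0.0003,  0.0005,  0.002 ]))
```

>>> {"fn": "arm_command", "kwargs": {"rows": [[[0.01,0,0.1],[0,0,0],0.5],[[0.01,0,0.18],[0,0,0],0.5],[[0.01,0,0.225],[0,0,0],0.5],[[0.01,0,0.225],[0,0,0],0.5],[[0.01,0,0.225],[0,0,0],0.5]]}}

```text
time: 3.92
eef_pos: [0.4385, -0.2746, 0.0479]
tool_rot: [-3.141, 0.001, -3.049]
force: [-0.1, -0.2, 0.1]
opening: 0.497
grip_force: 0.0
```

>>> {"fn": "arm_command", "kwargs": {"rows": [[[0,0,0],[0,0,0],0],[[0,0,0],[0,0,0],0],[[0,0,0],[0,0,0],0],[[0,0,0],[0,0,0],0],[[0,0,0],[0,0,0],0],[[0,0,0],[0,0,0],0],[[0,0,0],[0,0,0],0],[[0,0,0],[0,0,0],0]], "force": 60}}

```text
time: 4.58
eef_pos: [0.4384, -0.275, 0.0478]
tool_rot: [-3.141, 0.002, -3.05]
force: [-0.7, 0.4, 5.9]
opening: 0.128
grip_force: 59.3
```

Gripped: opening 0.128 is about 11 mm, which fits the rib. Lifting.

>>> {"fn": "arm_command", "kwargs": {"rows": [[[0,0,-0.05],[0,0,0],0],[[0,0,-0.15],[0,0,0],0],[[0,0,-0.3],[0,0,0],0],[[0,0,-0.5],[0,0,0],0],[[0,0,-0.7],[0,0,0],0],[[0,0,-0.9],[0,0,0],0],[[0,0,-1],[0,0,0],0],[[0,0,-1],[0,0,0],0]]}}

```text
time: 5.25
eef_pos: [0.4391, -0.2755, 0.2009]
tool_rot: [-3.138, 0.005, -3.05]
force: [0.7, -0.4, -1.8]
opening: 0.129
grip_force: 58.6
```

```bash
cat > tgt.py <<'E'
from h import *
s=sensors.get_state()
Rs=Ro.from_euler("z",8.5,degrees=True)*Ro.from_euler("y",-18.63,degrees=True)
Rs=Rs.as_matrix();S=np.array([.4925,.203,.0845])
E
python3 - <<'E'
from tgt import *
print(s["time"],s["eef_pos"],s["grip_force"],s["opening"],s["force"])
print(delta(S+Rs[:,2]*.13,face(Rs)))
T=toolT(s);print(np.round((T[:3,:3].T@(np.array([.47,-.05,.22])-T[:3,3]))/.15,3))
E
```

```text
5.25 [ 0.43906247 -0.27548466  0.20087388] 58.63569796085358 0.12943316239938643 [ 0.69111925 -0.37808297 -1.75038581]
(array([-0.371,  3.128, -0.055]), array([-0.0042, -0.102 , -0.0177]))
[-0.344  1.478 -0.131]
```

>>> {"fn": "arm_command", "kwargs": {"rows": [[[-0.03,0.15,-0.05],[0,0,0],0],[[-0.06,0.35,-0.1],[0,0,0],0],[[-0.09,0.55,-0.15],[0,0,0],0],[[-0.12,0.75,-0.2],[0,0,0],0],[[-0.12,0.9,-0.2],[0,0,0],0],[[-0.12,1,-0.2],[0,0,0],0]]}}

```text
time: 5.75
eef_pos: [0.4412, -0.1215, 0.2257]
tool_rot: [3.141, -0.002, -3.048]
force: [-0.7, 0.0, -1.4]
opening: 0.132
grip_force: 58.8
```

>>> {"fn": "arm_command", "kwargs": {"rows": [[[-0.03,0.15,0],[0,0,0],0],[[-0.06,0.35,0],[0,-0.02,0],0],[[-0.09,0.55,0],[0,-0.04,0],0],[[-0.12,0.75,0],[0,-0.06,0],0],[[-0.12,0.9,0],[0,-0.08,0],0],[[-0.12,1,0],[0,-0.1,0],0],[[-0.12,1,0],[0,-0.1,0],0]]}}

```text
time: 6.33
eef_pos: [0.4432, 0.0294, 0.2245]
tool_rot: [3.141, 0.314, -3.047]
force: [0.2, -0.2, -2.2]
opening: 0.127
grip_force: 59.0
```

Run:
```python
from tgt import *
print(s["time"],s["eef_pos"],s["grip_force"],s["opening"],s["force"],s["wrist_torque"])
print(delta(S+Rs[:,2]*.13,face(Rs)))
```

```text
6.3333 [0.44320146 0.02943179 0.22450067] 58.9620316028595 0.1266871931190236 [ 0.15965727 -0.23986452 -2.15949014] [-0.0648096   0.52858454  0.00701658]
(array([-0.118,  1.106,  0.157]), array([-0.0051, -0.0035, -0.0162]))
```

>>> {"fn": "arm_command", "kwargs": {"rows": [[[-0.03,0.2,0.03],[0,0,0],0],[[-0.06,0.4,0.06],[0,0,0],0],[[-0.09,0.6,0.09],[-0.002,0,-0.008],0],[[-0.12,0.8,0.1],[-0.005,-0.003,-0.016],0],[[-0.12,0.95,0.1],[-0.005,-0.003,-0.016],0],[[-0.12,1,0.1],[-0.005,-0.003,-0.016],0],[[-0.12,1,0.1],[-0.005,-0.003,-0.016],0],[[-0.12,1,0.1],[-0.005,-0.003,-0.016],0]]}}

```text
time: 7.0
eef_pos: [0.4538, 0.1782, 0.217]
tool_rot: [-3.139, 0.321, -2.996]
force: [0.0, 0.7, -1.6]
opening: 0.131
grip_force: 59.3
```

Run:
```python
from tgt import *
im=imaging.read_camera("wrist");a=imaging.read_camera("side")
cv2.imwrite("pics/w3.png",im);cv2.imwrite("pics/s3.png",a)
print(s["time"],s["eef_pos"],s["tool_rot"])
print(delta(S+Rs[:,2]*.1,face(Rs)))
h=lambda c:cv2.resize(c,(400,500))
cv2.imwrite("pics/c3.png",np.hstack([h(im[80:280,176:336]),h(a[50:200,140:260])]))
```

```text
7.0 [0.45381112 0.17815458 0.21699686] [-3.13918301  0.3211879  -2.99619965]
(array([0.019, 0.131, 0.263]), array([-0.0011, -0.0009, -0.0015]))
```

View pics/c3.png

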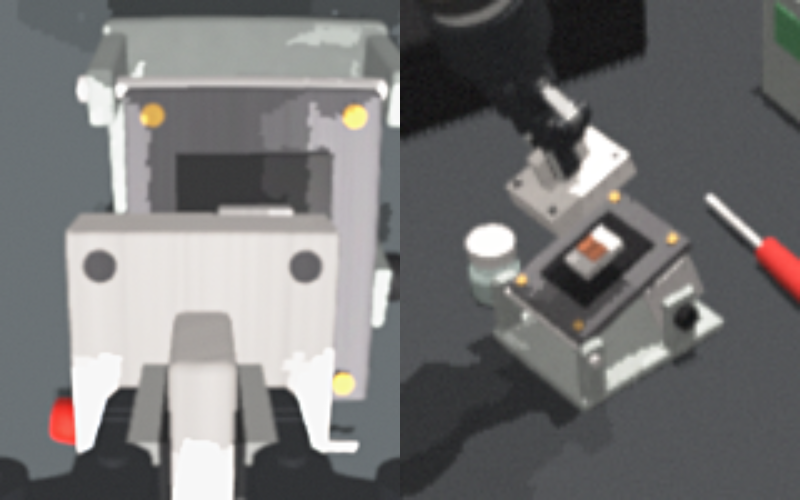

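The cover is held straight in the jaws, its front edge level in the wrist crop at (68..336, 232). The seat is ahead of it and a little to +y. I'll check the cover's place in the tool frame, then approach.

Run:
```python
from tgt import *
for p in [(68,233),(336,233),(99,266),(305,266),(73,215),(334,215)]:
    print(p,[onz("wrist",((p[0]+.5)/2.5-.5+176,(p[1]+.5)/2.5-.5+80),z,np.eye(4)).round(4)[:2] for z in(.022,.025,.042)])
```

```text
(68, 233) [array([ 0.0369, -0.0265]), array([ 0.0362, -0.027 ]), array([ 0.0325, -0.0302])]
(336, 233) [array([0.0368, 0.0273]), array([0.0362, 0.0279]), array([0.0324, 0.0311])]
(99, 266) [array([ 0.03  , -0.0204]), array([ 0.0292, -0.0208]), array([ 0.0246, -0.0233])]
(305, 266) [array([0.03  , 0.0213]), array([0.0291, 0.0217]), array([0.0246, 0.0242])]
(73, 215) [array([ 0.0405, -0.0253]), array([ 0.0399, -0.0258]), array([ 0.0367, -0.0289])]
(334, 215) [array([0.0405, 0.0268]), array([0.0399, 0.0273]), array([0.0366, 0.0304])]
```

>>> {"fn": "arm_command", "kwargs": {"rows": [[[0.02,0.06,0],[0,0,0],0],[[0.02,0.13,0],[0,0,0],0],[[0.02,0.13,0.1],[0,0,0],0],[[0.02,0.13,0.2],[0,0,0],0],[[0.02,0.13,0.26],[-0.001,-0.001,-0.001],0],[[0.02,0.13,0.26],[-0.001,-0.001,-0.001],0],[[0.02,0.13,0.26],[-0.001,-0.001,-0.001],0],[[0.02,0.13,0.26],[-0.001,-0.001,-0.001],0]]}}

```text
time: 7.77
eef_pos: [0.4608, 0.1997, 0.1809]
tool_rot: [3.14, 0.327, -2.994]
force: [-0.5, 0.5, -1.5]
opening: 0.127
grip_force: 59.4
```

Run:
```python
from tgt import *
im=imaging.read_camera("wrist");cv2.imwrite("pics/w4.png",im)
print(s["time"],s["eef_pos"],s["tool_rot"],s["force"],s["wrist_torque"])
print(delta(S+Rs[:,2]*.065,face(Rs)))
cv2.imwrite("pics/w4x.png",cv2.resize(im[80:230,156:356],(800,600),interpolation=cv2.INTER_CUBIC))
```

```text
7.7667 [0.46080836 0.19969963 0.18085128] [ 3.14010813  0.32744891 -2.99387017] [-0.51601794  0.51214749 -1.45717543] [-0.09302751  0.45617446 -0.01619723]
(array([ 0.006, -0.01 ,  0.244]), array([ 0.0005,  0.0009, -0.0002]))
```

View pics/w4x.png

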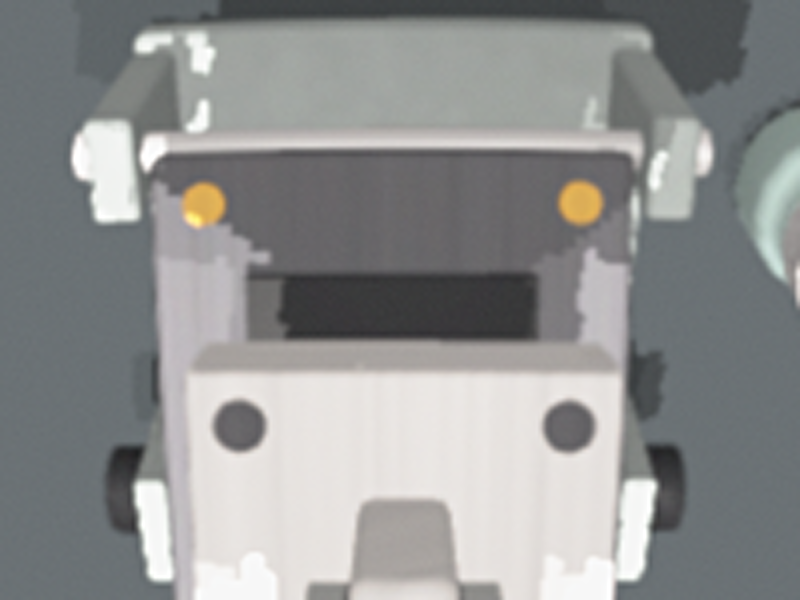

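The seat edge runs from 247 to 537 and the screws are at 204 and 581, centre 392. The cover centre is at 404, so a 1.5–2 mm shift along -y is needed, which agrees with the computed delta. Descending to about 23 mm above the seat.

>>> {"fn": "arm_command", "kwargs": {"rows": [[[0.01,-0.01,0.06],[0,0,0],0],[[0.01,-0.01,0.12],[0,0.001,0],0],[[0.01,-0.01,0.18],[0,0.001,0],0],[[0.01,-0.01,0.24],[0,0.001,0],0],[[0.01,-0.01,0.24],[0,0.001,0],0],[[0.01,-0.01,0.24],[0,0.001,0],0],[[0.01,-0.01,0.24],[0,0.001,0],0]]}}

```text
time: 8.4
eef_pos: [0.471, 0.1995, 0.1454]
tool_rot: [3.141, 0.323, -2.994]
force: [0.3, 0.6, -1.3]
opening: 0.131
grip_force: 59.4
```

Run:
```python
from tgt import *
im=imaging.read_camera("wrist");cv2.imwrite("pics/w5.png",im)
print(s["time"],s["eef_pos"],s["tool_rot"],s["force"],s["wrist_torque"])
print(delta(S+Rs[:,2]*.045,face(Rs)))
cv2.imwrite("pics/w5x.png",cv2.resize(im[80:230,156:356],(800,600),interpolation=cv2.INTER_CUBIC))
```

```text
8.4 [0.47097069 0.19946432 0.14538791] [ 3.14051058  0.32320118 -2.99368067] [ 0.2936791   0.57114025 -1.33718536] [-0.03478641  0.40409214  0.01873322]
(array([-0.007,  0.001,  0.133]), array([ 0.0004, -0.0004, -0.0001]))
```

View pics/w5x.png

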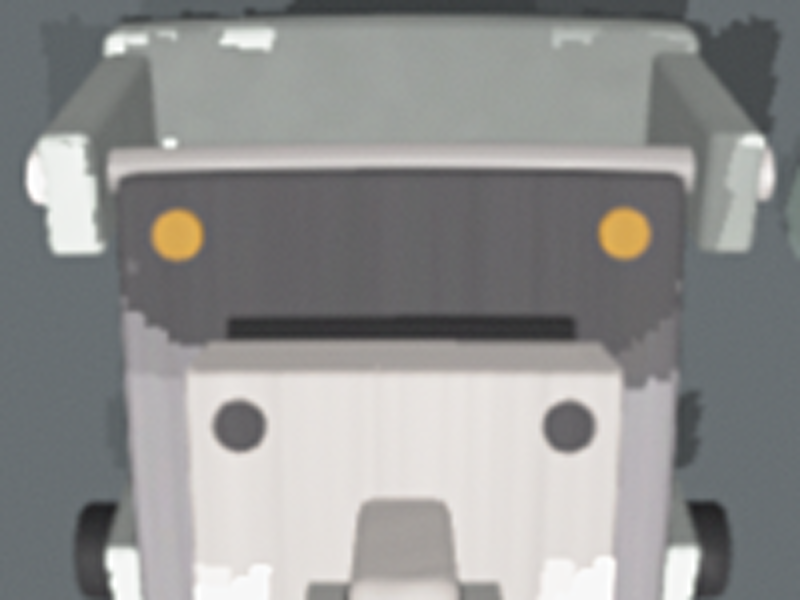

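Seat and cover are centred within half a millimetre sideways. Now a check of the seat's near edge along x.

Run:
```python
from tgt import *
for p in [(228,317),(576,317)]:
    print([onz("wrist",((p[0]+.5)/4-.5+156,(p[1]+.5)/4-.5+80),z,np.eye(4)).round(4)[:2] for z in(.061,.065,.069)])
for p in [(177,235),(625,235)]:
    print([onz("wrist",((p[0]+.5)/4-.5+156,(p[1]+.5)/4-.5+80),z,np.eye(4)).round(4)[:2] for z in(.064,.068,.072)])
```

```text
[array([ 0.0373, -0.0271]), array([ 0.0366, -0.0277]), array([ 0.0359, -0.0283])]
[array([0.0373, 0.0276]), array([0.0366, 0.0282]), array([0.0359, 0.0287])]
[array([ 0.0501, -0.0354]), array([ 0.0497, -0.0362]), array([ 0.0493, -0.037 ])]
[array([0.0501, 0.0356]), array([0.0497, 0.0363]), array([0.0493, 0.0371])]
```

The seat's near edge is at tool x 36.6 mm and the cover's at 36.9 mm, so they are aligned within 0.5 mm. Descend straight along the tool axis; contact is expected after about 24 mm (0.16).

>>> {"fn": "arm_command", "kwargs": {"rows": [[[0,0,0.04],[0,0,0],0],[[0,0,0.08],[0,0,0],0],[[0,0,0.11],[0,0,0],0],[[0,0,0.13],[0,0,0],0],[[0,0,0.13],[0,0,0],0],[[0,0,0.13],[0,0,0],0]]}}

```text
time: 8.95
eef_pos: [0.4769, 0.2004, 0.1267]
tool_rot: [3.141, 0.323, -2.994]
force: [-0.1, 0.7, -1.3]
opening: 0.13
grip_force: 59.5
```

>>> {"fn": "arm_command", "kwargs": {"rows": [[[0,0,0.005],[0,0,0],0],[[0,0,0.01],[0,0,0],0],[[0,0,0.015],[0,0,0],0],[[0,0,0.015],[0,0,0],0],[[0,0,0.015],[0,0,0],0]]}}

```text
time: 9.37
eef_pos: [0.4776, 0.2006, 0.1258]
tool_rot: [3.14, 0.324, -2.994]
force: [-4.9, -1.2, 5.9]
opening: 0.126
grip_force: 60.6
```

```bash
cat > st.py <<'E'
from tgt import *
T=toolT(s);print(s["time"],s["eef_pos"].round(4),"Ftool",(T[:3,:3].T@s["force"]).round(2),"M",(T[:3,:3].T@s["wrist_torque"]).round(2),s["opening"])
print("tcp in seat",(Rs.T@(s["eef_pos"]-S)).round(4),delta(S+Rs[:,2]*.042,face(Rs)))
E
python3 st.py
```

```text
9.3667 [0.4776 0.2006 0.1258] Ftool [ 2.84 -0.43 -7.23] M [0.16 0.93 0.05] 0.1255732056636392
tcp in seat [-0.0011 -0.0002  0.0439] (array([-0.007,  0.001,  0.013]), array([ 0.0004, -0.0003, -0.0001]))
```

Contact about 2 mm early, at roughly 8.5 N, and the moment change suggests the near edge touched first. I'll rotate slightly about tool +y, which lowers the far edge, and watch the moment.

>>> {"fn": "arm_command", "kwargs": {"rows": [[[0,0,0],[0,0.002,0],0],[[0,0,0],[0,0.004,0],0],[[0,0,0],[0,0.005,0],0],[[0,0,0],[0,0.005,0],0],[[0,0,0],[0,0.005,0],0]]}}

```text
time: 9.78
eef_pos: [0.478, 0.2007, 0.1263]
tool_rot: [3.14, 0.309, -2.994]
force: [-7.9, -2.1, 8.1]
opening: 0.125
grip_force: 61.2
```

```bash
python3 st.py
```

```text
9.7833 [0.478  0.2007 0.1263] Ftool [  5.26  -0.89 -10.17] M [0.19 0.77 0.01] 0.12513154783686906
tcp in seat [-0.0006 -0.0001  0.0443] (array([-0.004,  0.001,  0.016]), array([ 0.0005, -0.005 , -0.0001]))
```

>>> {"fn": "arm_command", "kwargs": {"rows": [[[0.002,0,0],[0,0.001,0],0],[[0.004,0,0],[0,0.002,0],0],[[0.004,0,0],[0,0.003,0],0],[[0.004,0,0],[0,0.003,0],0],[[0.004,0,0],[0,0.003,0],0]]}}

```text
time: 10.2
eef_pos: [0.4782, 0.2007, 0.1267]
tool_rot: [3.14, 0.302, -2.994]
force: [-4.8, -2.5, 7.2]
opening: 0.124
grip_force: 61.0
```

```bash
python3 st.py
python3 - <<'E'
from tgt import *
a=imaging.read_camera("side");b=imaging.read_camera("wrist");cv2.imwrite("pics/s6.png",a);cv2.imwrite("pics/w6.png",b)
h=lambda c:cv2.resize(c,(400,500),interpolation=cv2.INTER_CUBIC)
cv2.imwrite("pics/c6.png",np.hstack([h(b[80:230,196:316]),h(a[90:165,163:223])]))
E
```

```text
10.2 [0.4782 0.2007 0.1267] Ftool [ 2.73 -1.78 -8.44] M [0.29 0.38 0.01] 0.12421590156731635
tcp in seat [-0.0003 -0.0002  0.0446] (array([-0.002,  0.001,  0.017]), array([ 0.0004, -0.0075, -0.0002]))
```

View pics/c6.png

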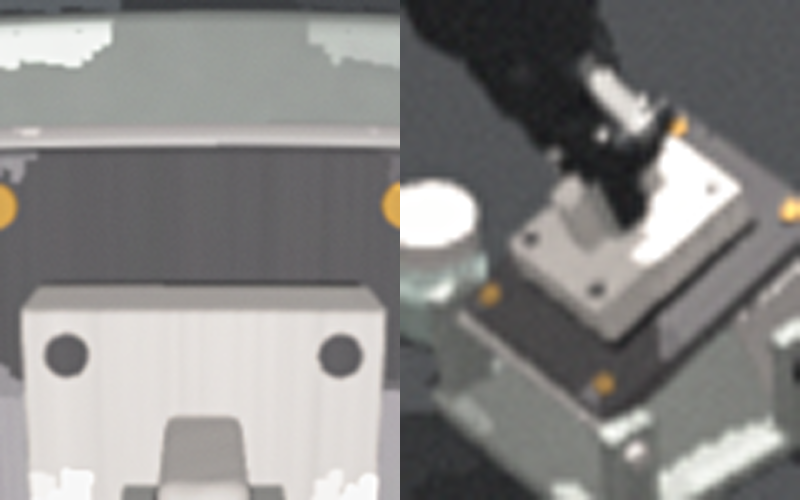

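The cover looks seated in both views: the black seat is hidden under the rim and the cover is centred on the screws. Between tilts 18.6° and 17.3° the moment shift moves the pressure centre from about +30 to -30 mm, so flush lies near 18.0°. I'll turn back 0.7°.

>>> {"fn": "arm_command", "kwargs": {"rows": [[[0,0,0],[0,-0.002,0],0],[[0,0,0],[0,-0.004,0],0],[[0,0,0],[0,-0.004,0],0],[[0,0,0],[0,-0.004,0],0],[[0,0,0],[0,-0.004,0],0]]}}

```text
time: 10.72
eef_pos: [0.4779, 0.2006, 0.1261]
tool_rot: [3.14, 0.313, -2.994]
force: [-3.7, -1.3, 5.5]
opening: 0.126
grip_force: 60.5
```

```bash
python3 st.py
```

```text
10.7167 [0.4779 0.2006 0.1261] Ftool [ 1.96 -0.72 -6.44] M [0.17 0.45 0.03] 0.12597036471675813
tcp in seat [-0.0007 -0.0002  0.0442] (array([-0.005,  0.001,  0.015]), array([ 0.0004, -0.0038, -0.0002]))
```

>>> {"fn": "arm_command", "kwargs": {"rows": [[[0,0,0.001],[0,-0.001,0],0],[[0,0,0.002],[0,-0.001,0],0],[[0,0,0.002],[0,-0.001,0],0],[[0,0,0.002],[0,-0.001,0],0],[[0,0,0.002],[0,-0.001,0],0],[[0,0,0.002],[0,-0.001,0],0]]}}

```text
time: 11.22
eef_pos: [0.4778, 0.2006, 0.1259]
tool_rot: [3.14, 0.316, -2.994]
force: [-5.9, -1.8, 8.0]
opening: 0.131
grip_force: 61.0
```

```bash
python3 st.py
python3 - <<'E'
from tgt import *
a=imaging.read_camera("side");b=imaging.read_camera("wrist");cv2.imwrite("pics/s7.png",a)
h=lambda c:cv2.resize(c,(400,500),interpolation=cv2.INTER_CUBIC)
cv2.imwrite("pics/c7.png",np.hstack([h(b[80:230,196:316]),h(a[90:165,163:223])]))
def hole(n):
    g=cv2.cvtColor(cv2.imread(n) if isinstance(n,str) else n,6)[170:205]
    out=[]
    for x0 in(203,285):
        w=np.clip(130-g[5:30,x0:x0+25].astype(float),0,None);y,x=np.mgrid[:25,:25];out+=[(w*x).sum()/w.sum()+x0,(w*y).sum()/w.sum()+175]
    return np.round(out,2)
for n in("pics/w4.png","pics/w5.png","pics/w6.png",b):print(hole(n))
E
```

```text
11.2167 [0.4778 0.2006 0.1259] Ftool [ 3.32 -0.86 -9.46] M [0.26 0.69 0.01] 0.1310740060825022
tcp in seat [-0.0009 -0.0002  0.044 ] (array([-0.006,  0.001,  0.014]), array([ 0.0004, -0.0029, -0.0002]))
[215.58 186.07 297.86 186.26]
[215.56 186.08 297.85 186.27]
[215.62 186.22 297.78 186.39]
[215.58 186.19 297.77 186.39]
```

View pics/c7.png

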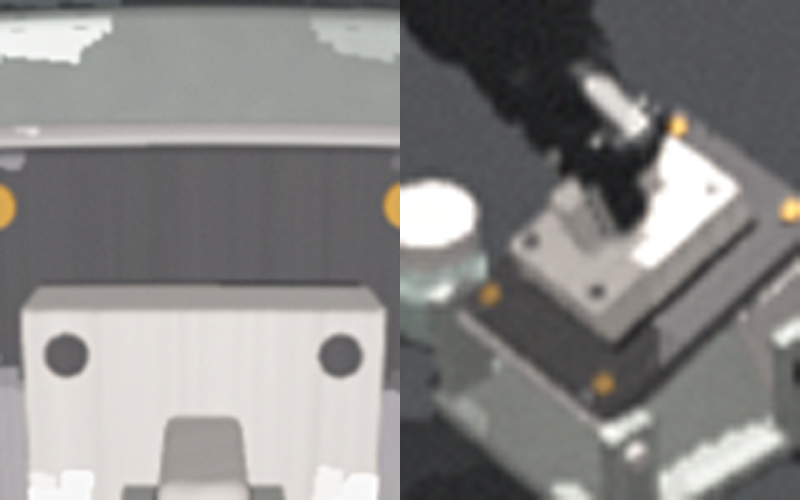

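The cover is seated, in line with the seat, unmoved in the grip and pressed with about 10 N. Handing in.

```bash
python3 -c "
from station import env
print(env.finish_job())"
```

```text
the job is handed in; nothing more can be done
None
```

The cover is fitted on the seat at about 18° tilt, still gripped by its rib and pressed with about 10 N; the job is handed in, but no verdict was returned.

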